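Set the chute flap and pour the steel slugs into the red tray

TASK

Swing the chute's orange flap fully over so that the exit above the red tray is open and the other shut; then pour the three steel slugs from the yellow-handled scoop into the top of the chute, so that all slide down into the red tray. Do not pick slugs out by hand or bring the scoop over the red tray. Finally stand the empty scoop upright on the bench; leave the black-handled scoop where it is.

Things in the scene. Friction and masses are not known exactly. Their poses are not given: they have to be found in the camera images.
- chute_mouth (a point): Pouring spot on the fixed green chute: on its deck and centre line, 30 mm below the upper edge, 209 mm above the bench. x level downstream (about world -y), y level across, z up. Slick deck 310 mm long, 124 mm between side walls, sloping down 36 deg along x; side walls 40 mm, back wall 15 mm high, square to it. A divider parts its lower 110 mm into a +y and a -y exit.
- flap (a joint): Orange flap, -0.5 to 0.5 rad, 0 = on the centre line; starts within 0.2. 120 mm long, hinged at the divider's upper end, pointing up the slope, turning about the deck's normal. +0.5 (end stop) shuts the -y exit and opens the +y one, its free end and knob being at -y (axes of chute_mouth); -0.5 the reverse. Over against the wall from about 0.45. Stays where left; about 1 N at the knob.
- flap_knob (a point): Centre of the flap's black ball knob, 26 mm across, on a 10 mm post: move the flap by it, pinched or pushed from above. 85 mm from the hinge line, 66 mm off the deck (square to it), about 0.2 m above the bench, clear above the walls. From stop to stop it moves 81 mm along chute_mouth's y.
- red_tray: Fixed red tray under the wanted exit; an equal blue tray is under the other (they change places). 140 mm along x (downstream) by 106 mm; walls 4 mm thick, the near one 30, sides 60, far one 85 mm high. Origin at the centre of its underside, 54 mm to the +y or -y side of the chute's centre line (axes of chute_mouth).
- scoop_grip (a point): Centre of the yellow handle of the loose aluminium scoop with the steel slugs: a level bar 12 mm thick (x), 72 long (y), 28 high, 64 mm above the scoop's underside. Scoop x -60 to +62 mm of here, 72 mm wide, walls 30 mm; the +x end is open, its floor rising to 12 mm over the last 45. Pour by tipping +x down 45 to 60 deg. 0.2 kg. Starts upright on the bench, x about downstream.
- slug1: Steel slug in the yellow-handled scoop: a dark round bar offcut 24 mm in diameter, 14 mm high, 50 g. Origin at the centre of its underside, z along its axis.
- slug2: Second steel slug, the same.
- slug3: Third steel slug, the same.
- scoop2_grip (a point): Centre of the handle of the other scoop, the same but with a black handle and two brass slugs in it: a bystander, to be left alone. It stands about 0.15 m nearer or farther than the yellow one.
There are look-alikes about, which are no part of the job. What is shaped like the part that bears scoop_grip but purple is not meant. Of the things that look like the red_tray, the smaller one is meant.

How it is judged:
On the way, in this order (a step that is already met when the one before it is completed fails the run):
1. the flap is swung over to open the exit of the red tray while the slugs are all still in the scoop (((y of red_tray in the frame of chute_mouth above 0 m and value of joint flap above 0.36 rad) or (y of red_tray in the frame of chute_mouth below 0 m and value of joint flap below -0.36 rad)) and x of slug1 in the frame of scoop_grip between -0.065 and 0.065 m and y of slug1 in the frame of scoop_grip between -0.04 and 0.04 m and z of slug1 in the frame of scoop_grip between -0.075 and -0.02 m and x of slug2 in the frame of scoop_grip between -0.065 and 0.065 m and y of slug2 in the frame of scoop_grip between -0.04 and 0.04 m and z of slug2 in the frame of scoop_grip between -0.075 and -0.02 m and x of slug3 in the frame of scoop_grip between -0.065 and 0.065 m and y of slug3 in the frame of scoop_grip between -0.04 and 0.04 m and z of slug3 in the frame of scoop_grip between -0.075 and -0.02 m), for 0.2 s.
2. slugs are poured into the chute above the flap's hinge (((x of slug1 in the frame of chute_mouth between 0.04 and 0.15 m and y of slug1 in the frame of chute_mouth between -0.07 and 0.07 m and z of slug1 in the frame of chute_mouth between -0.13 and -0.005 m) or (x of slug2 in the frame of chute_mouth between 0.04 and 0.15 m and y of slug2 in the frame of chute_mouth between -0.07 and 0.07 m and z of slug2 in the frame of chute_mouth between -0.13 and -0.005 m) or (x of slug3 in the frame of chute_mouth between 0.04 and 0.15 m and y of slug3 in the frame of chute_mouth between -0.07 and 0.07 m and z of slug3 in the frame of chute_mouth between -0.13 and -0.005 m))).
3. all three slugs have slid into the red tray (x of slug1 in the frame of red_tray between -0.07 and 0.07 m and y of slug1 in the frame of red_tray between -0.053 and 0.053 m and z of slug1 in the frame of red_tray between -0.005 and 0.06 m and x of slug2 in the frame of red_tray between -0.07 and 0.07 m and y of slug2 in the frame of red_tray between -0.053 and 0.053 m and z of slug2 in the frame of red_tray between -0.005 and 0.06 m and x of slug3 in the frame of red_tray between -0.07 and 0.07 m and y of slug3 in the frame of red_tray between -0.053 and 0.053 m and z of slug3 in the frame of red_tray between -0.005 and 0.06 m), for 0.2 s.
At the end, for the whole second after the job is handed in: All three steel slugs lie at rest in the red tray, the flap is still over to that side (beyond 0.36 rad), the yellow-handled scoop stands upright (within 10 degrees) on the bench, and the black-handled scoop is within 40 mm of where it was (all of step 3 and ((y of red_tray in the frame of chute_mouth above 0 m and value of joint flap above 0.36 rad) or (y of red_tray in the frame of chute_mouth below 0 m and value of joint flap below -0.36 rad)) and linear speed of each of slug1, slug2, slug3 below 0.03 m/s and angle between scoop_grip's own z axis and vertical below 0.17 rad and height (world z) of scoop_grip between 0.05 and 0.08 m and distance of scoop2_grip from where it was at the start of the episode below 0.04 m); the robot touches nothing.
It fails at once if a slug is squeezed by the fingers (contact force between the fingers and slug1 above 3 N or contact force between the fingers and slug2 above 3 N or contact force between the fingers and slug3 above 3 N).
It fails at once if the scoop is held over the red tray (horizontal distance between scoop_grip and red_tray below 0.1 m).
It fails at once if the black-handled scoop is moved by more than 40 mm (distance of scoop2_grip from where it was at the start of the episode above 0.04 m).
It also fails if it takes over 64 s, if anything falls off the work surface, if the arm or the gripper's body presses on something with over 40 N, if the wrist force passes 120 N, or if a joint passes its speed limit or range.

ROBOT

A 7-joint arm with a two-finger parallel gripper is mounted at the origin on the work surface. World frame = base frame: x ahead of the robot, y to its left, z up, the work surface at z = 0. Lengths are in m, angles in rad, forces in N, time in s.
With the tool pointing down it reaches from about 0.425 to 0.925 m from the base axis. Payload 6.8 kg.
Tool frame: the origin (TCP) lies on the centre line of the jaws, within the pads' length; the fingertips stand 25 mm ahead of it and the grasp point (between the pads) lies 6 mm ahead of it; z points along the fingers, y is the direction in which the jaws open and shut (so a half turn about z gives the same grasp; the last joint's range is limited). The gripper opens to 88 mm and grips with 3 to 60 N. Pads are 20 mm wide; open, the fingers measure 115 mm over their backs; the gripper's body (75 mm by 178 mm) begins 61 mm behind the grasp point.
Start: joints at [1.236, 0.477, 0.022, 1.555, -0.011, 1.109, -0.083], TCP at [0.152, -0.658, 0.248] pointing down, gripper open.
Joint ranges: [-2.96, 2.96], [-0.34, 2.1], [-1.41, 1.46], [0.24, 2.44], [-1.37, 4.51], [0.17, 1.92], [-2.96, 2.96]. Speed limits (rad/s): [2.39, 2.39, 3.14, 3.14, 3.14, 3.14, 3.14].

INTERFACE

Orientations are given as a rotation vector (axis times angle).
In Python, from rig import robot gives the robot as it stands.
- The arm moves only by the tool arm_command, never from a script. Its argument "targets" is a list of rows, each an object of numbers: "x", "y", "z": the shift along the tool's x, y, z as a fraction of full scale; "ax", "ay", "az": the turn, a rotation vector about the tool's x, y, z as a fraction of full scale. A call has 1 to 8 rows; each row is the pose to reach, as a shift and turn from the pose commanded when the call began, along the tool's axes at that moment; what a row does not reach only later rows make up. Full scale, the value 1, is 0.5 m for a shift and 90 degrees for a turn. A row lasts 1/8 s, in which the tool goes at most 62.5 mm and 10.7 degrees, less where a joint would pass 70% of its speed; a pose out of reach is approached as far as the arm can. A call with a number of a shift or a turn outside -1 to 1 is refused whole. A call with a gripper value outside its range is refused whole. "gripper" is the finger opening in mm, from 0 to 87.8, set as the call begins (left out, the last holds). The fingers move at their own pace and stop on an object; "grip_force" is the grip in N (left out, the last holds). Time passes only in rows, so rows that repeat a pose let the fingers close. It gives the time, the measured TCP pose, the force and the opening at its end, in the units of the state.
- robot.get_obs(): the state, without advancing time (a new reading comes with each control period).
- robot.camera(name): name is "side" or "top" or "wrist"; returns (picture, depth): 420x560x3 uint8, red, green, blue; 420x560 float32, m along the optical axis (not along the pixel's ray), 0 where there is no reading.
- robot.camera_model(name): a dict with "camera_matrix" (3x3 intrinsics, pixels), "eye" and "orientation" of the camera in the world. Camera axes: x right, y up, looking along -z (the intrinsics and any distortion apply to the point x, -y, -z); pixel columns grow to the right and rows downward; lengths in m; the calibration is good to about 2 mm. A picture is of the moment at which its call begins: read the wrist's pose just before it. camera_model takes no time and is no camera call; for the wrist camera it gives the pose at the moment of the call.
- robot.close_job(): hands the job in, once; it reports no verdict.
The state is a dict: "time": time; "q": joint angles; "dq": joint speeds; "tau": joint torques, N m; "ee_pos": TCP position; "tool_rot": TCP orientation; "ft_force": force on the tool from outside, world axes, zero at the start; "wrist_torque": the same for the moment, N m; "finger_gap": finger opening in m.
Only numpy, scipy, OpenCV 4.12 (cv2) and the standard library are available. Lean on these libraries where they do the work, as an engineer would, in place of code of your own. Each camera call takes 0.05 s, during which the arm holds its last target.

## Working session

There is one attempt and no reset: what is moved stays moved. The work goes in short steps, Python scripts to look and compute and a tool call to move; the robot and the scene stay as the last step left them, time stands still between calls to the robot, and variables do not carry over. Pictures are saved under pics/ and viewed, and the job is handed in when it is done.

Besides the shell and the picture viewer there is one more tool, called after "Call:" as name(argument=value, ...) on one line, values as JSON. arm_command: Moves the arm, as the interface text tells. Its arguments: {"type":"object","properties":{"targets":{"type":"array","items":{"type":"object","properties":{"x":{"type":"number","minimum":-1,"maximum":1},"y":{"type":"number","minimum":-1,"maximum":1},"z":{"type":"number","minimum":-1,"maximum":1},"ax":{"type":"number","minimum":-1,"maximum":1},"ay":{"type":"number","minimum":-1,"maximum":1},"az":{"type":"number","minimum":-1,"maximum":1}}}},"gripper":{"type":"number"},"grip_force":{"type":"number"}},"required":["targets"]}

```bash
ls; mkdir -p pics; python3 - <<'E'
from rig import robot
import cv2,numpy as np
o=robot.get_obs();print({k:np.round(v,3) for k,v in o.items()})
for n in("side","top"):
    im,d=robot.camera(n);cv2.imwrite(f"pics/{n}0.png",im[:,:,::-1]);np.savez(f"{n}0.npz",im=im,d=d,**robot.camera_model(n))
    m=robot.camera_model(n);print(n,m)
E
```

```text
pics
{'time': np.float64(0.0), 'q': array([ 1.236,  0.478,  0.022,  1.556, -0.011,  1.109, -0.083]), 'dq': array([-0.   ,  0.001,  0.   , -0.   , -0.   , -0.001, -0.001]), 'tau': array([ 0.0000e+00, -5.8286e+01,  1.5340e+00, -2.7261e+01, -5.4000e-02,
        1.7000e-02,  0.0000e+00]), 'ee_pos': array([ 0.152, -0.657,  0.247]), 'tool_rot': array([-3.12 , -0.355,  0.   ]), 'ft_force': array([ 0.793, -0.123,  0.427]), 'wrist_torque': array([ 0.044,  0.012, -0.011]), 'finger_gap': np.float64(0.088)}
side {'camera_matrix': array([[437.16698759,   0.        , 279.20351319],
       [  0.        , 437.16698759, 210.20568544],
       [  0.        ,   0.        ,   1.        ]]), 'eye': array([0.20565481, 0.83130061, 0.62833217]), 'orientation': array([ 0.27205229, -1.36830737, -2.37827742])}
top {'camera_matrix': array([[393.88886075,   0.        , 274.21438532],
       [  0.        , 393.88886075, 209.61264945],
       [  0.        ,   0.        ,   1.        ]]), 'eye': array([0.35520053, 0.06915156, 1.03733825]), 'orientation': array([ 0.16258283, -0.163562  , -1.63745378])}
```

View pics/side0.png

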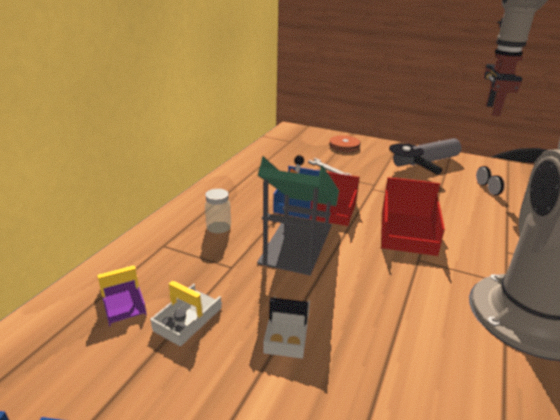

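View pics/top0.png

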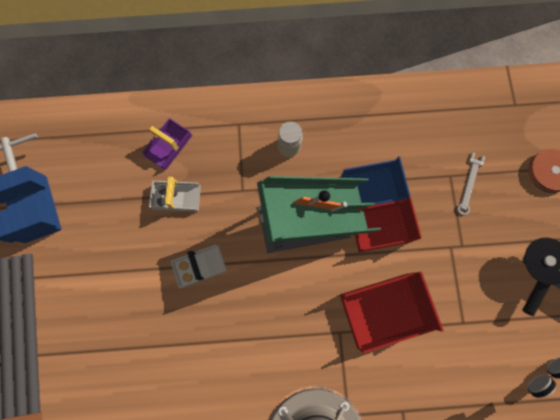

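```bash
cat > h.py <<'E'
import numpy as np,cv2
from scipy.spatial.transform import Rotation as R
def cloud(K,eye,ori,d):
    v,u=np.mgrid[:d.shape[0],:d.shape[1]]
    p=np.stack([(u-K[0,2])/K[0,0]*d,-(v-K[1,2])/K[1,1]*d,-d],-1)
    return p@R.from_rotvec(ori).as_matrix().T+eye
def load(f):
    z=np.load(f);return z['im'],cloud(z['camera_matrix'],z['eye'],z['orientation'],z['d']),z['d']
def proj(f,P):
    z=np.load(f);K=z['camera_matrix'];c=(np.atleast_2d(P)-z['eye'])@R.from_rotvec(z['orientation']).as_matrix()
    return np.c_[K[0,0]*c[:,0]/-c[:,2]+K[0,2],K[1,1]*-c[:,1]/-c[:,2]+K[1,2]]
E
python3 - <<'E'
from h import *
np.set_printoptions(precision=4,suppress=True)
for f in("top0.npz","side0.npz"):
    im,P,d=load(f); hsv=cv2.cvtColor(im,cv2.COLOR_RGB2HSV);h,s,v=[hsv[...,i].astype(int) for i in range(3)]
    b=(P[...,2]<.35)&(d>0)
    def rep(n,m):
        q=P[m&b]; print(f,n,len(q)); 
        if len(q)>5: print(np.percentile(q,[2,50,98],axis=0), )
    z=P[...,2]
    rep('yellow',(h>18)&(h<32)&(s>170)&(v>120)&(z>.04)&(z<.1)&(P[...,0]<.8)&(P[...,1]<.5))
    rep('green',(h>55)&(h<90)&(s>80)&(z>.05))
    rep('orange',(h<16)&(s>170)&(z>.12)&(v>100))
    rep('blue',(h>105)&(h<125)&(s>120)&(P[...,1]<.2))
    rep('black knob',(v<60)&(z>.17)&(z<.26)&(P[...,0]>.3)&(P[...,1]<.2))
    rep('purple',(h>125)&(h<150)&(s>120))
im,P,d=load("top0.npz")
cv2.imwrite("pics/crop.png",cv2.resize(im[130:300,130:440,::-1],None,fx=2.5,fy=2.5,interpolation=2))
print(np.c_[[P[r,c] for r,c in((205,280),(205,262),(195,324),(203,344),(195,158))]])
E
```

```text
top0.npz yellow 6
[[0.6077 0.3256 0.061 ]
 [0.7746 0.3462 0.0708]
 [0.7857 0.3613 0.0781]]
top0.npz green 4982
[[ 0.4637 -0.1559  0.0562]
 [ 0.5306 -0.0111  0.1637]
 [ 0.6094  0.0819  0.2409]]
top0.npz orange 80
[[ 0.5393 -0.0875  0.1443]
 [ 0.5443 -0.0549  0.1676]
 [ 0.5493 -0.0008  0.2103]]
top0.npz blue 1738
[[ 0.5668 -0.2734 -0.0003]
 [ 0.6228 -0.2341  0.005 ]
 [ 0.6645 -0.1448  0.0756]]
top0.npz black knob 735
[[ 0.4584 -0.0505  0.171 ]
 [ 0.5536  0.0456  0.2194]
 [ 0.5955  0.0906  0.2438]]
top0.npz purple 984
[[0.7139 0.2861 0.0007]
 [0.7712 0.3448 0.0081]
 [0.8353 0.3967 0.0314]]
side0.npz yellow 924
[[0.5897 0.3145 0.0452]
 [0.753  0.3293 0.0691]
 [0.7924 0.3673 0.0783]]
side0.npz green 1334
[[ 0.4572 -0.1338  0.0721]
 [ 0.5142  0.0496  0.2129]
 [ 0.59    0.0903  0.2423]]
side0.npz orange 4
side0.npz blue 365
[[ 0.5561 -0.2749  0.0008]
 [ 0.6242 -0.1872  0.0104]
 [ 0.6569 -0.1291  0.0795]]
side0.npz black knob 124
[[ 0.4634 -0.0436  0.1716]
 [ 0.5462  0.0594  0.2033]
 [ 0.5777  0.0791  0.2221]]
side0.npz purple 1158
[[0.7151 0.2925 0.0002]
 [0.7686 0.3414 0.0029]
 [0.821  0.3943 0.0286]]
[[ 0.5389  0.049   0.2002]
 [ 0.535   0.0873  0.231 ]
 [ 0.5484 -0.0452  0.2243]
 [ 0.5444 -0.1004  0.1469]
 [ 0.6338  0.3712  0.0047]]
```

View pics/crop.png

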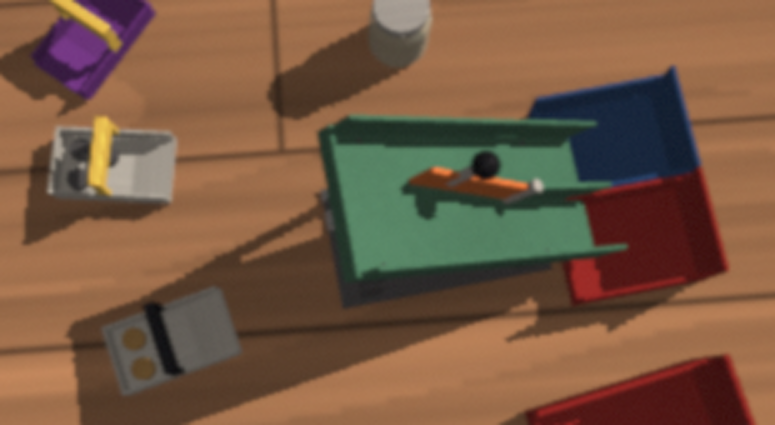

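```bash
python3 - <<'E'
from h import *
np.set_printoptions(precision=4,suppress=True)
im,P,d=load("top0.npz"); hsv=cv2.cvtColor(im,cv2.COLOR_RGB2HSV);h,s,v=[hsv[...,i].astype(int) for i in range(3)]
m=(h>55)&(h<90)&(s>80)&(P[...,2]>.05)&(d>0)
q=P[m]
rng=np.random.default_rng(0);best=None
for _ in range(500):
    a=q[rng.choice(len(q),3,False)];n=np.cross(a[1]-a[0],a[2]-a[0]);n/=np.linalg.norm(n)+1e-9
    if n[2]<0:n=-n
    k=abs((q-a[0])@n)<.004
    if n[2]>.7 and(best is None or k.sum()>best.sum()):best=k
for _ in range(4):
    c=q[best].mean(0);n=np.linalg.svd(q[best]-c,full_matrices=False)[2][2];n*=np.sign(n[2]);best=abs((q-c)@n)<.003
print('n',n,np.degrees(np.arccos(n[2])),best.sum(),len(q))
x=np.array([n[0],n[1],0]);x/=np.linalg.norm(x);y=np.cross([0,0,1],x)
sl=np.cross(y,n);print('x',x,'yaw',np.arctan2(x[1],x[0]),'slope dir',sl)
H=(q-c)@n; A=q@sl; Y=q@y
for lo,hi in((-.004,.004),(.012,.02),(.03,.045)):
    k=(H>lo)&(H<hi);print(lo,k.sum(),'Y',np.percentile(Y[k],[1,5,50,95,99]),'A',np.percentile(A[k],[1,5,50,95,99]))
# walls: histogram of Y of points with H in .015-.038
k=(H>.012)&(H<.045);print(np.histogram(Y[k],bins=30))
k=(H>.03)&(H<.05)&(Y>Y.mean());print('wall+',np.percentile(Y[k],[5,50,95]));k=(H>.03)&(H<.05)&(Y<Y.mean());print('wall-',np.percentile(Y[k],[5,50,95]))
# yellow
for f in("top0.npz","side0.npz"):
    im,P,d=load(f); hsv=cv2.cvtColor(im,cv2.COLOR_RGB2HSV);h,s,v=[hsv[...,i].astype(int) for i in range(3)]
    m=(h>15)&(h<35)&(s>130)&(P[...,2]>.045)&(P[...,2]<.09)&(P[...,0]<.70)&(P[...,0]>.55)&(P[...,1]>.25)&(P[...,1]<.42)
    q=P[m];cc=q.mean(0);e=np.linalg.svd(q[:,:2]-cc[:2],full_matrices=False)
    print(f,len(q),cc,e[2][0],np.percentile(q,[2,50,98],axis=0))
    t=q[:,2]>.073;print(' top',t.sum(),q[t].mean(0))
E
```

```text
n [ 0.0663 -0.5856  0.8079] 36.11132907625816 3667 4982
x [ 0.1125 -0.9937  0.    ] yaw -1.4580759462090207 slope dir [ 0.0909 -0.8027 -0.5894]
-0.004 3743 Y [0.4738 0.4777 0.521  0.5863 0.5905] A [-0.1561 -0.1353 -0.0365  0.1273  0.1435]
0.012 292 Y [0.462  0.4623 0.5549 0.5908 0.5912] A [-0.1583 -0.1577 -0.1521  0.1097  0.1436]
0.03 468 Y [0.4619 0.4622 0.526  0.5926 0.5944] A [-0.1524 -0.1402  0.0141  0.1335  0.1497]
(array([331,  13,   5,   5,   4,   7,   6,   7,   5,   4,   6,   4,   5,
         5,  66,  32,   5,   5,   5,   3,   6,   6,   3,   5,   4,   5,
         6,   5, 324,  99]), array([0.4617, 0.4661, 0.4706, 0.475 , 0.4795, 0.4839, 0.4884, 0.4929,
       0.4973, 0.5018, 0.5062, 0.5107, 0.5151, 0.5196, 0.524 , 0.5285,
       0.5329, 0.5374, 0.5418, 0.5463, 0.5507, 0.5552, 0.5596, 0.5641,
       0.5686, 0.573 , 0.5775, 0.5819, 0.5864, 0.5908, 0.5953]))
wall+ [0.5896 0.5906 0.5941]
wall- [0.4621 0.4643 0.5296]
top0.npz 204 [0.6239 0.3211 0.0733] [-0.9915  0.1303] [[0.5898 0.3136 0.0512]
 [0.6242 0.3209 0.0771]
 [0.6587 0.3301 0.082 ]]
 top 141 [0.6242 0.3224 0.0781]
side0.npz 457 [0.6222 0.3258 0.0678] [-0.9934  0.1149] [[0.589  0.3154 0.048 ]
 [0.6221 0.3263 0.0701]
 [0.6589 0.3315 0.0785]]
 top 196 [0.6236 0.3236 0.0764]
```

```bash
python3 - <<'E'
from h import *
np.set_printoptions(precision=4,suppress=True)
x=np.array([.1125,-.9937,0]);n=np.array([.0663,-.5856,.8079]);y=np.cross([0,0,1],x);sl=np.cross(y,n)
im,P,d=load("top0.npz")
hsv=cv2.cvtColor(im,cv2.COLOR_RGB2HSV);h,s,v=[hsv[...,i].astype(int) for i in range(3)]
g=(h>55)&(h<90)&(s>80)&(d>0)
q=P[g];A=q@sl;Y=q@y
dd=np.median((q@n)[(Y>.48)&(Y<.51)&(A<.0)&(A>-.13)]);print('d',dd)
mouth=y*.528+sl*(-.128)+n*dd;print('mouth',mouth)
sub=(slice(185,208),slice(312,336))
vs=v[sub];k=(vs<55);q=P[sub][k];print('knob px',k.sum(),q.mean(0),'H',np.percentile(q@n-dd,[5,50,95]),'Y',np.percentile(q@y,[5,50,95])-.528,'A',np.percentile(q@sl,[5,50,95]))
o=(h<16)&(s>150)&(P[...,2]>.12)&(v>90)&(P[...,0]>.5)&(d>0);q=P[o];print('flap H',np.percentile(q@n-dd,[5,50,95]),'Y',np.percentile(q@y,[5,50,95])-.528,'A',np.percentile(q@sl,[5,50,95]))
im2,P2,d2=load("side0.npz")
sub=(slice(154,168),slice(290,306));k=im2[sub].max(-1)<60;q=P2[sub][k];print('side knob',k.sum(),np.median(q,0),'H',np.median(q@n-dd),'Y',np.median(q@y)-.528,'A',np.median(q@sl))
for f,c in(("top0.npz",0),("side0.npz",1)):
  for a in(-.2,-.1,0,.1,.2):
    kn=y*(.528-.085*np.sin(a))+sl*(.041-.085*np.cos(a))+n*(dd+.066); print(f,a,kn,proj(f,kn))
R7=lambda q:R.from_euler('z',q[0])*R.from_euler('y',q[1])*R.from_euler('z',q[2])*R.from_euler('y',q[3])*R.from_euler('z',q[4])*R.from_euler('y',q[5])*R.from_euler('z',q[6])
q=[1.236,0.477,0.022,1.555,-0.011,1.109,-0.083]
print(R7(q).as_matrix(),R.from_rotvec([-3.12,-.355,0]).as_matrix())
E
```

```text
d 0.16905552928686546
mouth [0.5242 0.0632 0.212 ]
knob px 137 [ 0.564  -0.0474  0.1883] H [-0.0012  0.0666  0.0781] Y [0.004  0.016  0.0606] A [-0.0493 -0.0416  0.0478]
flap H [0.0134 0.0298 0.0382] Y [0.0005 0.0075 0.0175] A [-0.0709 -0.012   0.0325]
side knob 50 [ 0.5456 -0.0393  0.2158] H 0.0642305157323418 Y 0.010013552142672633 A -0.04590603440418939
top0.npz -0.2 [ 0.5532 -0.0424  0.2148] [[321.9398 194.0098]]
top0.npz -0.1 [ 0.5447 -0.0423  0.2156] [[322.3274 197.7518]]
top0.npz 0 [ 0.5363 -0.0429  0.2158] [[323.0117 201.5481]]
top0.npz 0.1 [ 0.5279 -0.0442  0.2156] [[323.9867 205.3543]]
top0.npz 0.2 [ 0.5196 -0.0462  0.2148] [[325.2425 209.1253]]
side0.npz -0.2 [ 0.5532 -0.0424  0.2148] [[296.4433 159.3733]]
side0.npz -0.1 [ 0.5447 -0.0423  0.2156] [[299.8021 159.7742]]
side0.npz 0 [ 0.5363 -0.0429  0.2158] [[303.2868 160.2685]]
side0.npz 0.1 [ 0.5279 -0.0442  0.2156] [[306.8553 160.8508]]
side0.npz 0.2 [ 0.5196 -0.0462  0.2148] [[310.4634 161.5142]]
[[-0.2254 -0.9743 -0.    ]
 [-0.9743  0.2254  0.0008]
 [-0.0007  0.0002 -1.    ]] [[ 0.9744  0.2247 -0.0002]
 [ 0.2247 -0.9744  0.0015]
 [ 0.0002 -0.0015 -1.    ]]
```

Call:
arm_command(targets=[{"x": 0.68, "y": -0.68, "z": -0.2, "az": 0.073}, {"x": 0.68, "y": -0.68, "z": -0.2, "az": 0.073}, {"x": 0.68, "y": -0.68, "z": -0.2, "az": 0.073}, {"x": 0.68, "y": -0.68, "z": -0.2, "az": 0.073}, {"x": 0.68, "y": -0.68, "z": -0.2, "az": 0.073}, {"x": 0.68, "y": -0.68, "z": -0.2, "az": 0.073}, {"x": 0.68, "y": -0.68, "z": -0.2, "az": 0.073}, {"x": 0.68, "y": -0.68, "z": -0.2, "az": 0.073}], gripper=50, grip_force=12)

```text
schema error: expected keys x, y, z, ax, ay, az
```

Call:
arm_command(targets=[{"x": 0.68, "y": -0.68, "z": -0.2, "ax": 0, "ay": 0, "az": 0.073}, {"x": 0.68, "y": -0.68, "z": -0.2, "ax": 0, "ay": 0, "az": 0.073}, {"x": 0.68, "y": -0.68, "z": -0.2, "ax": 0, "ay": 0, "az": 0.073}, {"x": 0.68, "y": -0.68, "z": -0.2, "ax": 0, "ay": 0, "az": 0.073}, {"x": 0.68, "y": -0.68, "z": -0.2, "ax": 0, "ay": 0, "az": 0.073}, {"x": 0.68, "y": -0.68, "z": -0.2, "ax": 0, "ay": 0, "az": 0.073}, {"x": 0.68, "y": -0.68, "z": -0.2, "ax": 0, "ay": 0, "az": 0.073}, {"x": 0.68, "y": -0.68, "z": -0.2, "ax": 0, "ay": 0, "az": 0.073}], gripper=50, grip_force=12)

```text
time: 1.1
ee_pos: [0.4074, -0.2477, 0.3481]
tool_rot: [3.136, 0.178, 0.0]
ft_force: [-0.3, 0.1, 0.2]
finger_gap: 0.0502
```

```bash
cat > log.py <<'E'
from rig import robot
import numpy as np,json
o=robot.get_obs()
open('obs.jsonl','a').write(json.dumps({k:np.asarray(v).tolist() for k,v in o.items()})+'\n')
np.set_printoptions(precision=4,suppress=True)
from scipy.spatial.transform import Rotation as R
for k in('time','q','ee_pos','tool_rot','ft_force','finger_gap'):print(k,np.asarray(o[k]))
M=R.from_rotvec(o['tool_rot']).as_matrix();print(M)
E
python3 log.py
```

```text
time 1.1
q [ 0.6451  0.0716 -0.2421  1.8654  0.0184  1.2066 -1.0605]
ee_pos [ 0.4074 -0.2477  0.3481]
tool_rot [3.1364 0.1778 0.0003]
ft_force [-0.2765  0.1359  0.2444]
finger_gap 0.05022578655050734
[[ 0.9936  0.113   0.0002]
 [ 0.113  -0.9936 -0.0001]
 [ 0.0002  0.0001 -1.    ]]
```

Call:
arm_command(targets=[{"x": 0.324, "y": -0.271, "z": 0.05, "ax": 0.12, "ay": 0, "az": 0}, {"x": 0.324, "y": -0.271, "z": 0.05, "ax": 0.24, "ay": 0, "az": 0}, {"x": 0.324, "y": -0.271, "z": 0.08, "ax": 0.36, "ay": 0, "az": 0}, {"x": 0.324, "y": -0.271, "z": 0.12, "ax": 0.4, "ay": 0, "az": 0}, {"x": 0.324, "y": -0.271, "z": 0.12, "ax": 0.4, "ay": 0, "az": 0}, {"x": 0.324, "y": -0.271, "z": 0.12, "ax": 0.4, "ay": 0, "az": 0}])

```text
time: 1.85
ee_pos: [0.5522, -0.0979, 0.2883]
tool_rot: [-2.511, -0.141, 0.045]
ft_force: [-0.2, -0.3, 0.7]
finger_gap: 0.0499
```

```bash
python3 log.py; python3 - <<'E'
from rig import robot
from h import *
m=robot.camera_model("wrist");im,d=robot.camera("wrist");cv2.imwrite("pics/w1.png",im[:,:,::-1]);np.savez("w1.npz",im=im,d=d,**m)
for k in((.547,-.0423,.2153),): print(proj("w1.npz",k))
E
```

```text
time 1.85
q [ 0.5988  0.4532 -0.3302  1.6522 -0.4427  1.342  -1.0128]
ee_pos [ 0.5522 -0.0979  0.2883]
tool_rot [-2.5114 -0.1405  0.0452]
ft_force [-0.2325 -0.2969  0.7301]
finger_gap 0.04993023205136998
[[ 0.9938  0.0904 -0.0652]
 [ 0.1115 -0.8048  0.583 ]
 [ 0.0003 -0.5866 -0.8099]]
[[275.33172963 219.04787351]]
```

View pics/w1.png

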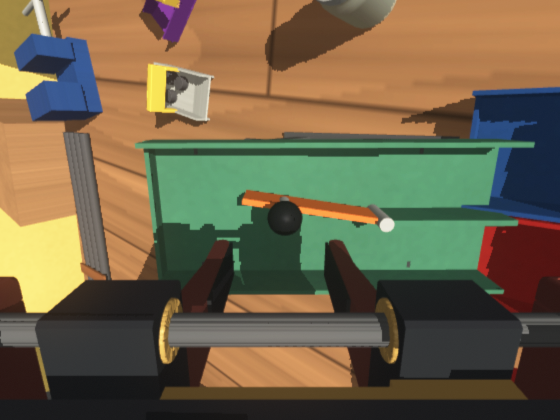

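```bash
python3 - <<'E'
from h import *
np.set_printoptions(precision=4,suppress=True)
im,P,d=load("w1.npz")
x=np.array([.1125,-.9937,0]);n=np.array([.0663,-.5856,.8079]);y=np.cross([0,0,1],x);sl=np.cross(y,n)
k=(im.max(-1)<60);k[:195]=0;k[240:]=0;k[:,:262]=0;k[:,310:]=0
v,u=np.nonzero(k);print(u.min(),u.max(),v.min(),v.max(),u.mean(),v.mean())
z=np.load("w1.npz");eye=z['eye']
p=P[int(v.mean()),int(u.mean())];print(p,d[218,285]);r=(p-eye)/np.linalg.norm(p-eye);c=p+r*.013;print('centre',c,'Y',c@y-.528,'A',c@sl,'H',c@n-.169)
# deck check
for r_,c_ in((180,200),(250,250),(180,420)):
    q=P[r_,c_];print(q,'H',q@n-.169,'Y',q@y-.528,'A',q@sl)
# hinge pin end
q=P[218,383];print('hinge',q,'H',q@n-.169,'Y',q@y-.528,'A',q@sl)
# wall inner at row 250 col 200.. top wall edges
for c_ in (250,350,430):
    col=P[135:160,c_];print(c_,np.c_[col@y-.528,col@n-.169][::3].round(3).tolist())
E
```

```text
267 301 201 235 283.9661733615222 218.25158562367864
[ 0.5526 -0.0528  0.2212] 0.22521593
centre [ 0.5479 -0.0462  0.211 ] Y 0.011249883771367819 A -0.03749603028387018 H 0.06488584017674986
[0.5533 0.0541 0.2035] H 0.0003690271129464795 Y 0.027927468184329785 A -0.11310611810749004
[0.4875 0.0111 0.1767] H -0.000435478308279863 Y -0.04235919029983143 A -0.06877664990585805
[ 0.5715 -0.1096  0.0841] H 0.0010066199619818417 Y 0.027540001487837418 A 0.09031719643210193
hinge [ 0.5468 -0.1002  0.1448] H 0.042905877523610414 Y 0.0040648835888004164 A 0.04481843397325246
250 [[0.056, -0.232], [0.052, -0.232], [0.065, 0.021], [0.064, 0.04], [0.061, 0.04], [0.055, 0.001], [0.053, 0.001], [0.05, -0.0], [0.047, 0.0]]
350 [[0.062, -0.125], [0.058, -0.123], [0.065, 0.025], [0.064, 0.04], [0.061, 0.041], [0.055, -0.001], [0.052, 0.001], [0.05, 0.0], [0.047, -0.0]]
430 [[0.064, -0.074], [0.061, -0.07], [0.065, 0.027], [0.063, 0.04], [0.061, 0.042], [0.055, 0.001], [0.052, 0.001], [0.05, 0.001], [0.047, 0.001]]
```

Call:
arm_command(targets=[{"x": 0.002, "y": 0.007, "z": 0.06, "ax": 0, "ay": 0, "az": 0}, {"x": 0.002, "y": 0.007, "z": 0.12, "ax": 0, "ay": 0, "az": 0}, {"x": 0.002, "y": 0.007, "z": 0.158, "ax": 0, "ay": 0, "az": 0}, {"x": 0.002, "y": 0.007, "z": 0.158, "ax": 0, "ay": 0, "az": 0}])

```text
time: 2.4
ee_pos: [0.548, -0.0536, 0.2226]
tool_rot: [-2.511, -0.142, 0.046]
ft_force: [-0.6, -0.8, -0.0]
finger_gap: 0.0501
```

```bash
python3 log.py; python3 - <<'E'
from rig import robot
from h import *
m=robot.camera_model("wrist");im,d=robot.camera("wrist");cv2.imwrite("pics/w2.png",im[:,:,::-1]);np.savez("w2.npz",im=im,d=d,**m)
E
```

```text
time 2.4
q [ 0.5561  0.4928 -0.3542  1.7621 -0.4603  1.178  -0.9988]
ee_pos [ 0.548  -0.0536  0.2226]
tool_rot [-2.5109 -0.142   0.0455]
ft_force [-0.5775 -0.8264 -0.0349]
finger_gap 0.05008354567112266
[[ 0.9936  0.0914 -0.0658]
 [ 0.1127 -0.8044  0.5833]
 [ 0.0004 -0.587  -0.8096]]
```

View pics/w2.png

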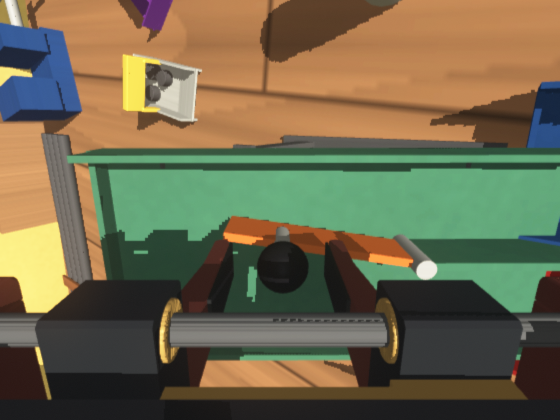

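Call:
arm_command(targets=[{"x": 0, "y": 0, "z": 0, "ax": 0, "ay": 0, "az": 0}, {"x": 0, "y": 0, "z": 0, "ax": 0, "ay": 0, "az": 0}, {"x": 0, "y": 0, "z": 0, "ax": 0, "ay": 0, "az": 0}], gripper=0, grip_force=12)

```text
time: 2.82
ee_pos: [0.5489, -0.0552, 0.2217]
tool_rot: [-2.512, -0.14, 0.044]
ft_force: [0.6, 0.2, 2.0]
finger_gap: 0.025
```

Call:
arm_command(targets=[{"x": 0.013, "y": 0.003, "z": 0, "ax": 0, "ay": 0, "az": 0}, {"x": 0.026, "y": 0.006, "z": 0, "ax": 0, "ay": 0, "az": 0}, {"x": 0.04, "y": 0.011, "z": 0, "ax": 0, "ay": 0, "az": 0}, {"x": 0.048, "y": 0.014, "z": 0, "ax": 0, "ay": 0, "az": 0}, {"x": 0.056, "y": 0.018, "z": 0, "ax": 0, "ay": 0, "az": 0}, {"x": 0.056, "y": 0.018, "z": 0, "ax": 0, "ay": 0, "az": 0}])

```text
time: 3.58
ee_pos: [0.578, -0.0582, 0.2163]
tool_rot: [-2.51, -0.141, 0.044]
ft_force: [1.0, -3.6, 1.8]
finger_gap: 0.0253
```

```bash
python3 log.py; python3 - <<'E'
from rig import robot
from h import *
m=robot.camera_model("wrist");im,d=robot.camera("wrist");cv2.imwrite("pics/w3.png",im[:,:,::-1]);np.savez("w3.npz",im=im,d=d,**m)
E
```

```text
time 3.575
q [ 0.535   0.5428 -0.3464  1.6942 -0.4485  1.1877 -1.0184]
ee_pos [ 0.578  -0.0582  0.2163]
tool_rot [-2.5105 -0.1407  0.0441]
ft_force [ 0.9671 -3.642   1.7716]
finger_gap 0.025347138015036012
[[ 0.9938  0.0908 -0.0645]
 [ 0.1114 -0.8042  0.5838]
 [ 0.0012 -0.5873 -0.8093]]
```

View pics/w3.png

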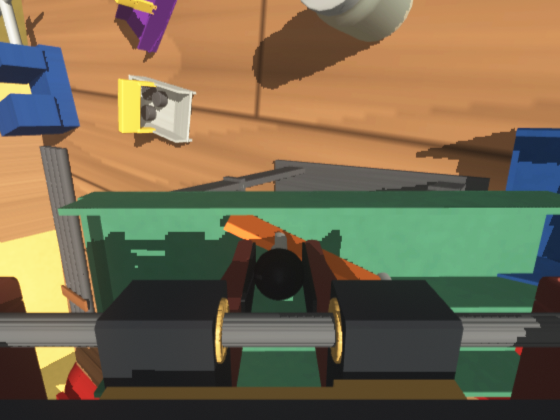

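Call:
arm_command(targets=[{"x": 0, "y": 0, "z": 0, "ax": 0, "ay": 0, "az": 0}, {"x": 0, "y": 0, "z": 0, "ax": 0, "ay": 0, "az": 0}, {"x": 0, "y": 0, "z": -0.08, "ax": 0, "ay": 0, "az": 0}, {"x": 0, "y": 0, "z": -0.18, "ax": 0, "ay": 0, "az": 0}, {"x": 0, "y": -0.05, "z": -0.27, "ax": -0.12, "ay": 0, "az": 0}, {"x": 0, "y": -0.1, "z": -0.29, "ax": -0.24, "ay": 0, "az": 0}, {"x": 0, "y": -0.15, "z": -0.3, "ax": -0.36, "ay": 0, "az": 0}, {"x": 0, "y": -0.15, "z": -0.3, "ax": -0.4, "ay": 0, "az": 0}], gripper=50)

```text
time: 4.62
ee_pos: [0.5809, -0.0794, 0.3851]
tool_rot: [3.134, 0.189, 0.009]
ft_force: [-0.5, -0.0, -0.8]
finger_gap: 0.0496
```

```bash
python3 log.py; python3 - <<'E'
from rig import robot
from h import *
m=robot.camera_model("wrist");im,d=robot.camera("wrist");cv2.imwrite("pics/w4.png",im[:,:,::-1]);np.savez("w4.npz",im=im,d=d,**m)
E
```

```text
time 4.625
q [ 0.2492  0.2461 -0.273   1.5794  0.0699  1.3195 -1.4832]
ee_pos [ 0.5809 -0.0794  0.3851]
tool_rot [3.1337 0.1893 0.0092]
ft_force [-0.4805 -0.0319 -0.773 ]
finger_gap 0.04961476810025791
[[ 0.9927  0.1204  0.006 ]
 [ 0.1204 -0.9927 -0.0019]
 [ 0.0057  0.0026 -1.    ]]
```

View pics/w4.png

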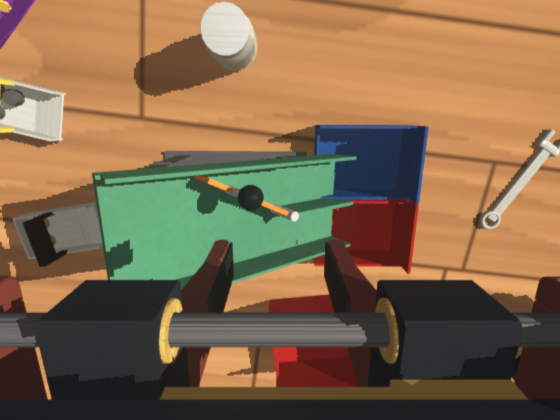

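Call:
arm_command(targets=[{"x": 0.182, "y": -0.788, "z": 0, "ax": 0, "ay": 0, "az": 0}, {"x": 0.182, "y": -0.788, "z": 0, "ax": 0, "ay": 0, "az": 0}, {"x": 0.182, "y": -0.788, "z": 0, "ax": 0, "ay": 0, "az": 0}, {"x": 0.182, "y": -0.788, "z": 0.02, "ax": 0, "ay": 0, "az": 0}, {"x": 0.182, "y": -0.788, "z": 0.1, "ax": 0, "ay": 0, "az": 0}, {"x": 0.182, "y": -0.788, "z": 0.2, "ax": 0, "ay": 0, "az": 0}, {"x": 0.182, "y": -0.788, "z": 0.36, "ax": 0, "ay": 0, "az": 0}, {"x": 0.182, "y": -0.788, "z": 0.36, "ax": 0, "ay": 0, "az": 0}])

```text
time: 5.68
ee_pos: [0.6262, 0.3161, 0.2019]
tool_rot: [-3.136, -0.176, 0.003]
ft_force: [0.3, -0.7, 0.3]
finger_gap: 0.05
```

```bash
python3 log.py; python3 - <<'E'
from rig import robot
from h import *
m=robot.camera_model("wrist");im,d=robot.camera("wrist");cv2.imwrite("pics/w5.png",im[:,:,::-1]);np.savez("w5.npz",im=im,d=d,**m)
E
```

```text
time 5.675
q [-0.2972  0.5916 -0.3881  1.5049  0.2383  1.0932 -2.1946]
ee_pos [0.6262 0.3161 0.2019]
tool_rot [-3.136  -0.1759  0.0026]
ft_force [ 0.3422 -0.713   0.2925]
finger_gap 0.05003920747217363
[[ 0.9937  0.1118 -0.0017]
 [ 0.1118 -0.9937  0.0006]
 [-0.0016 -0.0007 -1.    ]]
```

View pics/w5.png

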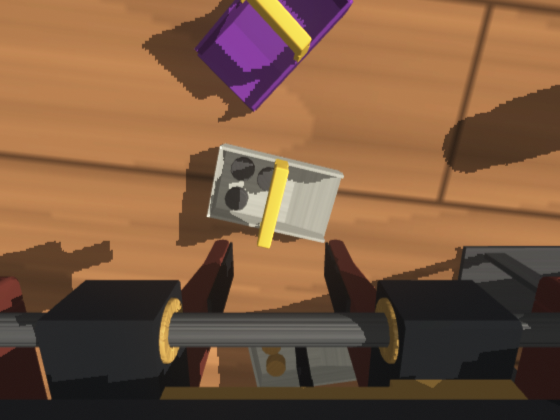

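```bash
cat > sc.py <<'E'
from h import *
import sys
np.set_printoptions(precision=4,suppress=True)
def handle(f,c0,zr=(.045,.10)):
    im,P,d=load(f); hsv=cv2.cvtColor(im,cv2.COLOR_RGB2HSV);h,s,v=[hsv[...,i].astype(int) for i in range(3)]
    m=(h>15)&(h<35)&(s>110)&(v>80)&(P[...,2]>zr[0])&(P[...,2]<zr[1])&(np.hypot(P[...,0]-c0[0],P[...,1]-c0[1])<.06)&(d>0)
    q=P[m];print(len(q),'z',np.percentile(q[:,2],[2,50,90,98]))
    zt=np.percentile(q[:,2],90);t=q[abs(q[:,2]-zt)<.003]
    r=cv2.minAreaRect(t[:,:2].astype(np.float32)*1000);print('rect mm',r)
    c=t[:,:2].mean(0);e=np.linalg.svd(t[:,:2]-c,full_matrices=False)[2][0];e*=np.sign(e[0])
    print('mean',c,'dir',e,'ang',np.arctan2(e[1],e[0]),len(t))
if __name__=="__main__": handle(sys.argv[1],[float(a) for a in sys.argv[2:4]])
E
python3 sc.py w5.npz .624 .323; python3 sc.py w4.npz .624 .323
python3 - <<'E'
from h import *
im,P,d=load("w5.npz")
for r,c in((168,242),(198,236),(178,266),(205,310),(175,341),(240,325),(148,222),(216,210)):print((r,c),P[r,c].round(4))
E
```

```text
1243 z [0.0544 0.0773 0.0783 0.0789]
rect mm ((624.29541015625, 322.04412841796875), (11.877130508422852, 72.02664184570312), 82.9218978881836)
mean [0.6257 0.322 ] dir [ 0.9925 -0.1225] ang -0.12278457694122062 1122
44 z [0.0457 0.0492 0.0512 0.0516]
rect mm ((623.4913330078125, 315.54388427734375), (3.5557360649108887, 71.5545883178711), 83.5040283203125)
mean [0.6358 0.3144] dir [ 0.9937 -0.1123] ang -0.11252606800557878 30
(168, 242) [0.6462 0.3556 0.0168]
(198, 236) [0.6147 0.3592 0.0171]
(178, 266) [0.6386 0.3307 0.0162]
(205, 310) [0.6128 0.2812 0.006 ]
(175, 341) [0.6523 0.2587 0.0301]
(240, 325) [5.728e-01 2.580e-01 2.000e-04]
(148, 222) [0.6651 0.3748 0.0292]
(216, 210) [0.5966 0.3824 0.0299]
```

Call:
arm_command(targets=[{"x": -0.002, "y": -0.012, "z": 0.04, "ax": 0, "ay": 0, "az": 0.1}, {"x": -0.002, "y": -0.012, "z": 0.1, "ax": 0, "ay": 0, "az": 0.15}, {"x": -0.002, "y": -0.012, "z": 0.16, "ax": 0, "ay": 0, "az": 0.15}, {"x": -0.002, "y": -0.012, "z": 0.22, "ax": 0, "ay": 0, "az": 0.15}, {"x": -0.002, "y": -0.012, "z": 0.255, "ax": 0, "ay": 0, "az": 0.15}, {"x": -0.002, "y": -0.012, "z": 0.264, "ax": 0, "ay": 0, "az": 0.15}, {"x": -0.002, "y": -0.012, "z": 0.264, "ax": 0, "ay": 0, "az": 0.15}])

```text
time: 6.6
ee_pos: [0.6253, 0.3215, 0.073]
tool_rot: [-3.135, 0.194, -0.001]
ft_force: [0.7, 0.8, 0.1]
finger_gap: 0.0502
```

```bash
python3 log.py; python3 - <<'E'
from rig import robot
from h import *
m=robot.camera_model("wrist");im,d=robot.camera("wrist");cv2.imwrite("pics/w6.png",im[:,:,::-1]);np.savez("w6.npz",im=im,d=d,**m)
E
python3 sc.py w6.npz .624 .323
```

```text
time 6.6
q [-0.3587  0.7221 -0.3058  1.5877  0.2626  0.8719 -2.457 ]
ee_pos [0.6253 0.3215 0.073 ]
tool_rot [-3.135   0.1943 -0.0007]
ft_force [0.7009 0.7895 0.1339]
finger_gap 0.05019874923480307
[[ 0.9923 -0.1235  0.0005]
 [-0.1235 -0.9923  0.0006]
 [ 0.0004 -0.0006 -1.    ]]
3169 z [0.051  0.0774 0.0782 0.0787]
rect mm ((624.5641479492188, 322.1454772949219), (11.979514122009277, 72.22909545898438), 82.7068099975586)
mean [0.635  0.3208] dir [ 0.9923 -0.1241] ang -0.12443954305652571 2755
```

View pics/w6.png

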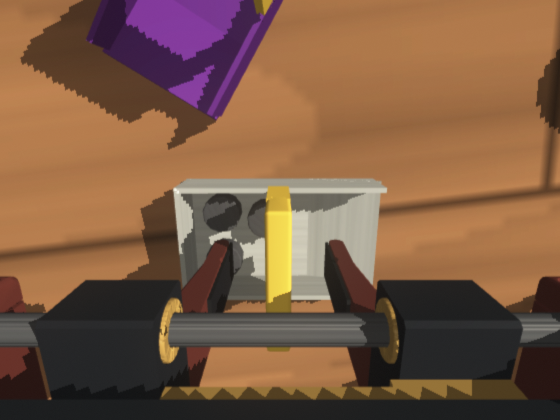

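Call:
arm_command(targets=[{"x": 0, "y": 0, "z": 0.003, "ax": 0, "ay": 0, "az": 0}, {"x": 0, "y": 0, "z": 0.003, "ax": 0, "ay": 0, "az": 0}, {"x": 0, "y": 0, "z": 0.003, "ax": 0, "ay": 0, "az": 0}, {"x": 0, "y": 0, "z": 0.003, "ax": 0, "ay": 0, "az": 0}, {"x": 0, "y": 0, "z": -0.02, "ax": 0, "ay": 0, "az": 0}, {"x": 0, "y": 0, "z": -0.05, "ax": 0, "ay": 0, "az": 0}, {"x": 0, "y": 0, "z": -0.1, "ax": 0, "ay": 0, "az": 0}, {"x": 0, "y": 0, "z": -0.16, "ax": 0, "ay": 0, "az": 0}], gripper=0, grip_force=40)

```text
time: 7.65
ee_pos: [0.6246, 0.3212, 0.1535]
tool_rot: [3.135, -0.194, -0.001]
ft_force: [1.1, 0.0, -3.2]
finger_gap: 0.0118
```

```bash
python3 log.py; python3 - <<'E'
from rig import robot
from h import *
m=robot.camera_model("wrist");im,d=robot.camera("wrist");cv2.imwrite("pics/w7.png",im[:,:,::-1]);np.savez("w7.npz",im=im,d=d,**m)
E
```

```text
time 7.65
q [-0.3447  0.6318 -0.3273  1.5444  0.2271  1.0036 -2.4299]
ee_pos [0.6246 0.3212 0.1535]
tool_rot [ 3.1352 -0.1937 -0.0008]
ft_force [ 1.0956  0.0086 -3.2228]
finger_gap 0.011779637214385527
[[ 0.9924 -0.1231 -0.0006]
 [-0.1231 -0.9924 -0.0004]
 [-0.0005  0.0005 -1.    ]]
```

View pics/w7.png

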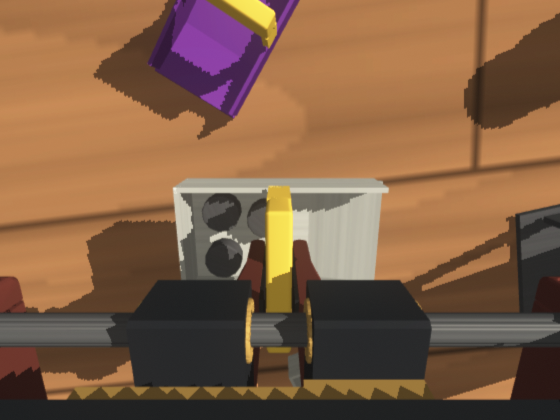

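Call:
arm_command(targets=[{"x": 0, "y": 0, "z": -0.03, "ax": 0, "ay": 0, "az": -0.01}, {"x": 0, "y": 0, "z": -0.08, "ax": 0, "ay": 0, "az": -0.03}, {"x": -0.01, "y": 0.01, "z": -0.14, "ax": 0, "ay": 0, "az": -0.05}, {"x": -0.02, "y": 0.03, "z": -0.21, "ax": 0, "ay": 0, "az": -0.08}, {"x": -0.03, "y": 0.06, "z": -0.28, "ax": 0, "ay": 0, "az": -0.11}, {"x": -0.04, "y": 0.1, "z": -0.34, "ax": 0, "ay": 0, "az": -0.13}, {"x": -0.05, "y": 0.13, "z": -0.38, "ax": 0, "ay": 0, "az": -0.145}, {"x": -0.06, "y": 0.15, "z": -0.4, "ax": 0, "ay": 0, "az": -0.151}])

```text
time: 8.7
ee_pos: [0.5857, 0.2498, 0.3531]
tool_rot: [3.136, 0.178, 0.001]
ft_force: [0.5, -0.1, -4.0]
finger_gap: 0.0118
```

```bash
python3 log.py
```

```text
time 8.7
q [-0.1996  0.3706 -0.4113  1.4965  0.1511  1.3055 -2.0827]
ee_pos [0.5857 0.2498 0.3531]
tool_rot [3.1363 0.1785 0.0009]
ft_force [ 0.4517 -0.0685 -4.0303]
finger_gap 0.011786446090322087
[[ 0.9935  0.1134  0.0006]
 [ 0.1134 -0.9935 -0.0002]
 [ 0.0006  0.0002 -1.    ]]
```

Call:
arm_command(targets=[{"x": -0.01, "y": 0.02, "z": 0, "ax": 0, "ay": 0, "az": 0}, {"x": -0.03, "y": 0.06, "z": 0, "ax": 0, "ay": 0, "az": 0}, {"x": -0.055, "y": 0.115, "z": 0, "ax": 0, "ay": 0, "az": 0}, {"x": -0.085, "y": 0.18, "z": 0, "ax": 0, "ay": 0, "az": 0}, {"x": -0.115, "y": 0.245, "z": 0, "ax": 0, "ay": 0, "az": 0}, {"x": -0.14, "y": 0.3, "z": 0, "ax": 0, "ay": 0, "az": 0}, {"x": -0.158, "y": 0.342, "z": 0, "ax": 0, "ay": 0, "az": 0}, {"x": -0.167, "y": 0.362, "z": 0, "ax": 0, "ay": 0, "az": 0}])

```text
time: 9.7
ee_pos: [0.5224, 0.059, 0.3515]
tool_rot: [3.136, 0.174, -0.002]
ft_force: [-0.5, -0.2, -3.4]
finger_gap: 0.0119
```

```bash
python3 - <<'E'
from rig import robot
from h import *
for n in("wrist","side"):
  m=robot.camera_model(n);im,d=robot.camera(n);cv2.imwrite(f"pics/{n}8.png",im[:,:,::-1]);np.savez(f"{n}8.npz",im=im,d=d,**m)
E
python3 log.py
```

```text
time 9.8
q [ 0.0756  0.1673 -0.3507  1.7527  0.0612  1.2331 -1.7502]
ee_pos [0.5229 0.0598 0.3519]
tool_rot [ 3.1361  0.1751 -0.0013]
ft_force [-0.5302  0.1947 -2.9311]
finger_gap 0.012173877955958578
[[ 0.9938  0.1113 -0.0008]
 [ 0.1113 -0.9938 -0.0007]
 [-0.0009  0.0006 -1.    ]]
```

View pics/wrist8.png

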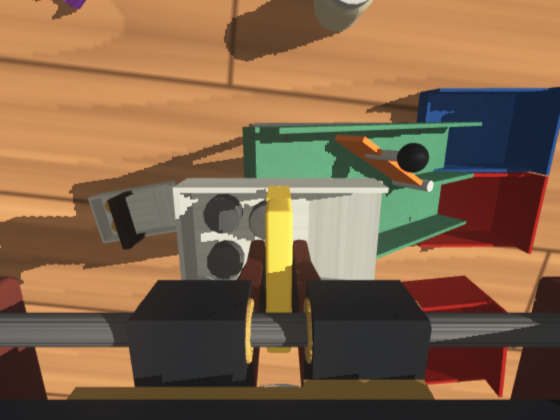

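View pics/side8.png

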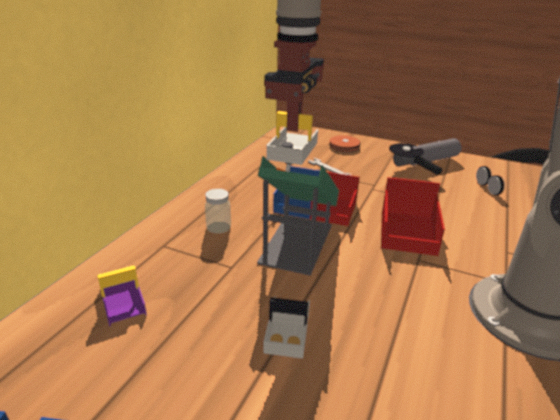

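Call:
arm_command(targets=[{"x": 0, "y": 0.001, "z": 0.006, "ax": 0.06, "ay": 0, "az": 0}, {"x": 0, "y": 0.004, "z": 0.018, "ax": 0.13, "ay": 0, "az": 0}, {"x": 0, "y": 0.007, "z": 0.032, "ax": 0.21, "ay": 0, "az": 0}, {"x": 0, "y": 0.012, "z": 0.046, "ax": 0.28, "ay": 0, "az": 0}, {"x": 0, "y": 0.018, "z": 0.054, "ax": 0.32, "ay": 0, "az": 0}])

```text
time: 10.42
ee_pos: [0.5246, 0.0523, 0.3245]
tool_rot: [-2.633, -0.149, 0.039]
ft_force: [-0.3, -0.2, -3.3]
finger_gap: 0.0119
```

```bash
python3 log.py; python3 - <<'E'
from rig import robot
from h import *
for n in("wrist",):
  m=robot.camera_model(n);im,d=robot.camera(n);cv2.imwrite(f"pics/{n}9.png",im[:,:,::-1]);np.savez(f"{n}9.npz",im=im,d=d,**m)
E
```

```text
time 10.425
q [ 0.3406  0.2583 -0.3315  1.7926 -0.4478  1.2106 -1.2583]
ee_pos [0.5246 0.0523 0.3245]
tool_rot [-2.6328 -0.1494  0.0395]
ft_force [-0.2716 -0.2042 -3.325 ]
finger_gap 0.011943805372062551
[[ 0.9936  0.0988 -0.0554]
 [ 0.1133 -0.8695  0.4808]
 [-0.0007 -0.4839 -0.8751]]
```

View pics/wrist9.png

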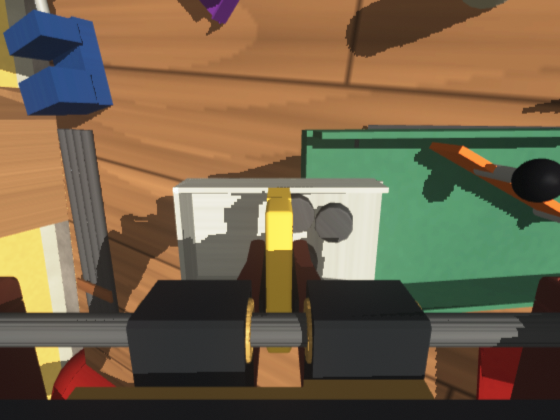

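Call:
arm_command(targets=[{"x": 0, "y": 0.011, "z": 0.005, "ax": 0.046, "ay": 0, "az": 0}, {"x": 0, "y": 0.025, "z": 0.004, "ax": 0.1, "ay": 0, "az": 0}, {"x": 0, "y": 0.038, "z": 0.005, "ax": 0.145, "ay": 0, "az": 0}, {"x": 0, "y": 0.051, "z": 0.006, "ax": 0.19, "ay": 0, "az": 0}, {"x": 0, "y": 0.064, "z": 0.006, "ax": 0.234, "ay": 0, "az": 0}, {"x": 0, "y": 0.071, "z": 0.004, "ax": 0.268, "ay": 0, "az": 0}, {"x": 0, "y": 0.071, "z": 0.004, "ax": 0.268, "ay": 0, "az": 0}, {"x": 0, "y": 0.071, "z": 0.004, "ax": 0.268, "ay": 0, "az": 0}])

```text
time: 11.48
ee_pos: [0.5281, 0.0232, 0.307]
tool_rot: [-2.216, -0.128, 0.063]
ft_force: [-0.4, -0.7, -2.1]
finger_gap: 0.0121
```

```bash
python3 log.py; python3 - <<'E'
from rig import robot
from h import *
for n in("wrist","top"):
  m=robot.camera_model(n);im,d=robot.camera(n);cv2.imwrite(f"pics/{n}10.png",im[:,:,::-1]);np.savez(f"{n}10.npz",im=im,d=d,**m)
E
```

```text
time 11.475
q [ 0.5431  0.444  -0.347   1.7845 -0.7327  1.3656 -0.9343]
ee_pos [0.5281 0.0232 0.307 ]
tool_rot [-2.2159 -0.128   0.0625]
ft_force [-0.4003 -0.6807 -2.0705]
finger_gap 0.012114054000800718
[[ 0.9934  0.0699 -0.091 ]
 [ 0.1147 -0.5996  0.792 ]
 [ 0.0008 -0.7972 -0.6037]]
```

View pics/wrist10.png

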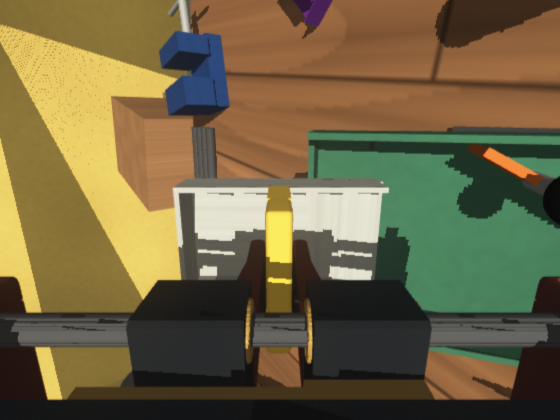

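View pics/top10.png

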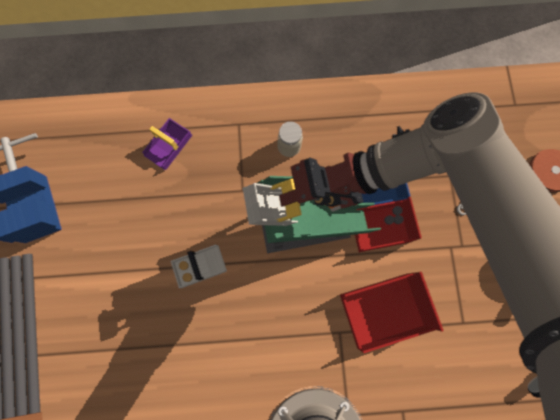

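Call:
arm_command(targets=[{"x": 0, "y": -0.027, "z": 0, "ax": -0.1, "ay": 0, "az": 0}, {"x": 0, "y": -0.055, "z": 0, "ax": -0.21, "ay": 0, "az": 0}, {"x": 0, "y": -0.082, "z": 0, "ax": -0.32, "ay": 0, "az": 0}, {"x": 0, "y": -0.11, "z": 0, "ax": -0.43, "ay": 0, "az": 0}, {"x": 0, "y": -0.137, "z": 0.004, "ax": -0.53, "ay": 0, "az": 0}, {"x": 0, "y": -0.137, "z": 0.004, "ax": -0.589, "ay": 0, "az": 0}, {"x": 0, "y": -0.137, "z": 0.004, "ax": -0.589, "ay": 0, "az": 0}])

```text
time: 12.45
ee_pos: [0.5222, 0.0682, 0.3608]
tool_rot: [3.136, 0.187, 0.002]
ft_force: [-0.0, -0.9, -2.1]
finger_gap: 0.0117
```

```bash
python3 - <<'E'
from rig import robot
from h import *
for n in("wrist","top"):
  m=robot.camera_model(n);im,d=robot.camera(n);cv2.imwrite(f"pics/{n}11.png",im[:,:,::-1]);np.savez(f"{n}11.npz",im=im,d=d,**m)
cv2.imwrite("pics/c11.png",cv2.resize(im[150:280,240:440,::-1],None,fx=4,fy=4,interpolation=2))
E
python3 log.py
```

```text
time 12.55
q [ 0.0583  0.1619 -0.3409  1.7406  0.0568  1.2492 -1.7538]
ee_pos [0.5227 0.0649 0.3599]
tool_rot [ 3.1365  0.1782 -0.0006]
ft_force [ 0.1175  0.0792 -1.9582]
finger_gap 0.012199141111161532
[[ 0.9936  0.1133 -0.0004]
 [ 0.1133 -0.9936 -0.0001]
 [-0.0004  0.0001 -1.    ]]
```

View pics/wrist11.png

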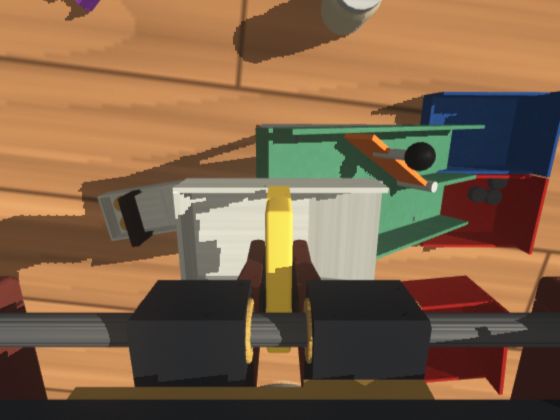

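View pics/c11.png

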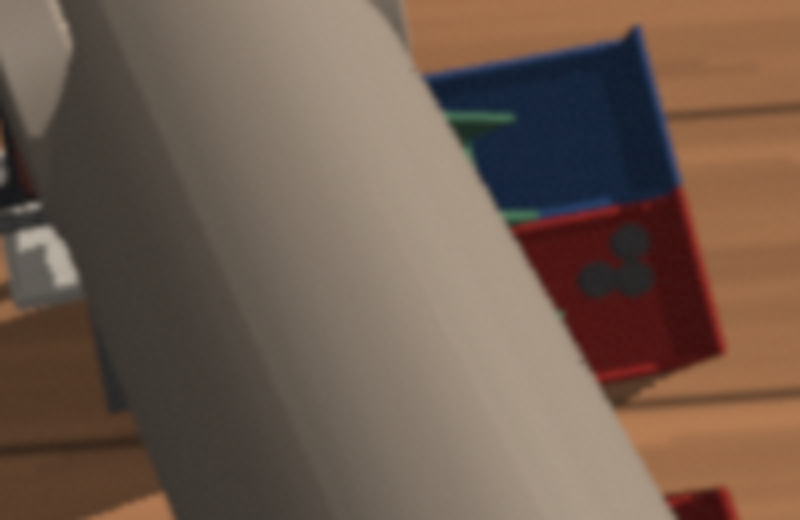

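Call:
arm_command(targets=[{"x": 0.04, "y": -0.08, "z": 0, "ax": 0, "ay": 0, "az": 0.03}, {"x": 0.1, "y": -0.19, "z": 0, "ax": 0, "ay": 0, "az": 0.06}, {"x": 0.16, "y": -0.3, "z": 0.02, "ax": 0, "ay": 0, "az": 0.1}, {"x": 0.22, "y": -0.4, "z": 0.08, "ax": 0, "ay": 0, "az": 0.13}, {"x": 0.25, "y": -0.47, "z": 0.17, "ax": 0, "ay": 0, "az": 0.151}, {"x": 0.26, "y": -0.486, "z": 0.28, "ax": 0, "ay": 0, "az": 0.151}, {"x": 0.26, "y": -0.486, "z": 0.38, "ax": 0, "ay": 0, "az": 0.151}, {"x": 0.26, "y": -0.486, "z": 0.45, "ax": 0, "ay": 0, "az": 0.151}])

```text
time: 13.55
ee_pos: [0.6245, 0.3179, 0.1308]
tool_rot: [3.132, -0.199, -0.006]
ft_force: [0.2, 0.0, -1.6]
finger_gap: 0.012
```

```bash
python3 log.py
```

```text
time 13.55
q [-0.3293  0.6587 -0.3452  1.5586  0.2538  0.974  -2.4498]
ee_pos [0.6245 0.3179 0.1308]
tool_rot [ 3.1316 -0.1989 -0.0058]
ft_force [ 0.1714  0.0265 -1.636 ]
finger_gap 0.011996737102175073
[[ 0.992  -0.1265 -0.0039]
 [-0.1265 -0.992  -0.0034]
 [-0.0035  0.0039 -1.    ]]
```

Call:
arm_command(targets=[{"x": 0, "y": 0, "z": 0.06, "ax": 0, "ay": 0, "az": 0}, {"x": 0, "y": 0, "z": 0.1, "ax": 0, "ay": 0, "az": 0}, {"x": 0, "y": 0, "z": 0.112, "ax": 0, "ay": 0, "az": 0}, {"x": 0, "y": 0, "z": 0.112, "ax": 0, "ay": 0, "az": 0}, {"x": 0, "y": 0, "z": 0.112, "ax": 0, "ay": 0, "az": 0}])

```text
time: 14.18
ee_pos: [0.6255, 0.3213, 0.08]
tool_rot: [3.135, -0.194, 0.003]
ft_force: [-0.8, -0.4, -2.2]
finger_gap: 0.0117
```

```bash
python3 log.py
```

```text
time 14.175
q [-0.3418  0.7166 -0.3317  1.5842  0.2816  0.8865 -2.4709]
ee_pos [0.6255 0.3213 0.08  ]
tool_rot [ 3.1354 -0.1942  0.0034]
ft_force [-0.7953 -0.374  -2.2111]
finger_gap 0.011688235055222205
[[ 0.9924 -0.1234  0.0021]
 [-0.1234 -0.9924 -0.0003]
 [ 0.0021  0.     -1.    ]]
```

Lower in 2 mm steps until contact.

Call:
arm_command(targets=[{"x": 0, "y": 0, "z": 0.008, "ax": 0, "ay": 0, "az": 0}, {"x": 0, "y": 0, "z": 0.014, "ax": 0, "ay": 0, "az": 0}, {"x": 0, "y": 0, "z": 0.016, "ax": 0, "ay": 0, "az": 0}, {"x": 0, "y": 0, "z": 0.016, "ax": 0, "ay": 0, "az": 0}])

```text
time: 14.68
ee_pos: [0.6249, 0.3208, 0.0713]
tool_rot: [3.134, -0.194, 0.001]
ft_force: [-2.4, -2.0, 4.5]
finger_gap: 0.0118
```

Call:
arm_command(targets=[{"x": 0, "y": 0, "z": 0, "ax": 0, "ay": 0, "az": 0}, {"x": 0, "y": 0, "z": 0, "ax": 0, "ay": 0, "az": 0}, {"x": 0, "y": 0, "z": 0, "ax": 0, "ay": 0, "az": 0}, {"x": 0, "y": 0, "z": -0.05, "ax": 0, "ay": 0, "az": 0}, {"x": 0, "y": 0, "z": -0.13, "ax": 0, "ay": 0, "az": 0}, {"x": 0, "y": 0, "z": -0.25, "ax": 0, "ay": 0, "az": 0}, {"x": 0, "y": 0, "z": -0.37, "ax": 0, "ay": 0, "az": 0}, {"x": 0, "y": 0, "z": -0.4, "ax": 0, "ay": 0, "az": 0}], gripper=45)

```text
time: 15.68
ee_pos: [0.6262, 0.3224, 0.2759]
tool_rot: [-3.133, 0.194, -0.011]
ft_force: [-0.7, 0.2, 0.6]
finger_gap: 0.0452
```

```bash
python3 - <<'E'
from rig import robot
from h import *
for n in("wrist","top","side"):
  m=robot.camera_model(n);im,d=robot.camera(n);cv2.imwrite(f"pics/{n}12.png",im[:,:,::-1]);np.savez(f"{n}12.npz",im=im,d=d,**m)
E
python3 log.py;python3 sc.py wrist12.npz .624 .321
```

```text
time 15.825
q [-0.3177  0.5338 -0.3726  1.4349  0.2009  1.2109 -2.4083]
ee_pos [0.6245 0.321  0.2703]
tool_rot [ 3.134  -0.1938  0.0009]
ft_force [ 0.0421 -0.4834 -0.9739]
finger_gap 0.045271127656914475
[[ 0.9924 -0.1232  0.0004]
 [-0.1232 -0.9924 -0.0017]
 [ 0.0006  0.0016 -1.    ]]
755 z [0.0564 0.0775 0.0785 0.079 ]
rect mm ((624.5057373046875, 320.6219787597656), (10.983759880065918, 71.38276672363281), 82.75293731689453)
mean [0.6252 0.3207] dir [ 0.9923 -0.1242] ang -0.12454552211087198 711
```

View pics/wrist12.png

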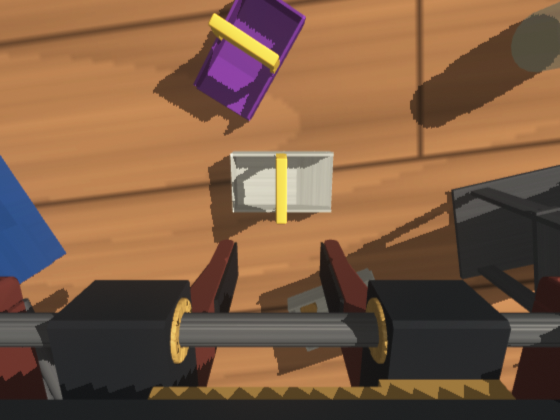

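View pics/top12.png

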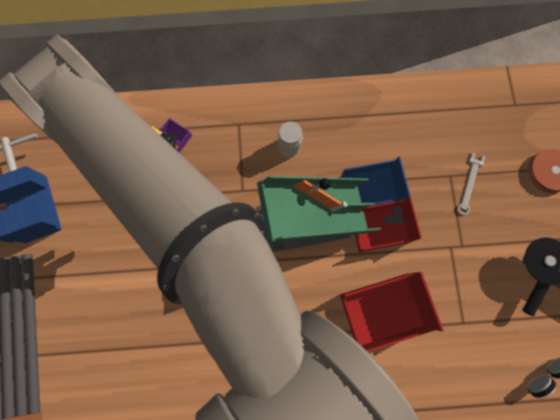

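View pics/side12.png

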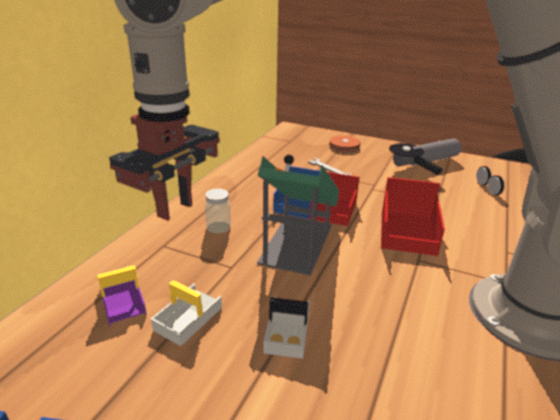

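The wrist view shows the yellow scoop empty and upright at (280,185). The top view shows the flap against the far wall at (320,193) and the slugs in the small red tray at (395,215). In the side view the black scoop at (287,325) hasn't moved. Handing in.

```bash
python3 - <<'E'
from h import *
x=np.array([.1125,-.9937,0]);n=np.array([.0663,-.5856,.8079]);y=np.cross([0,0,1],x);sl=np.cross(y,n)
im,P,d=load("top12.npz");hsv=cv2.cvtColor(im,cv2.COLOR_RGB2HSV);h,s,v=[hsv[...,i].astype(int) for i in range(3)]
H=P@n-.169;o=(h<16)&(s>150)&(v>90)&(H>.02)&(H<.05)&(P[...,2]>.1)&(d>0)&(abs(P@y-.527)<.062);q=P[o]
p=np.polyfit(q@sl,q@y,1);print('flap',len(q),np.arctan(p[0]))
from rig import robot
print(robot.close_job())
E
```

```text
flap 228 -0.5011027261751713
the job is handed in; nothing more can be done
None
```

I did the job in about 16 s of the 64 s allowed and handed it in; `close_job()` gives no verdict, so what follows is from my own checks.

- **Flap:** I pinched the knob and swung the flap to the -0.5 stop, which opens the red tray's exit. A line fit in the last top picture gave -0.50 rad.
- **Pour:** I tipped the yellow scoop to 53° over the top of the chute. All three slugs slid into the small red tray, and the top and wrist pictures show all three there.
- **Scoop:** I set it down empty at its starting place, about 1 mm off. It is upright, with its handle top 78 mm above the bench, and the gripper is clear above it.
- **Black scoop:** it looks unmoved by eye in the side picture; I did not measure its position again.

No check failed. My height for `chute_mouth` first came out 3 mm above the given 209 mm, and 210 mm after refining. My first reading of the scoop's heading was about 14° off; the wrist camera corrected it before I gripped the handle.

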